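# Roll a pipe offcut home against the fixture stops

## Robot

A 6-joint arm with a two-finger parallel gripper is mounted at the origin on the work surface. World frame = base frame: x ahead of the robot, y to its left, z up, the work surface at z = 0. Lengths are in m, angles in rad, forces in N, time in s.
With the tool pointing down it reaches from about 0.3 to 0.775 m from the base axis. Payload 14.6 kg.
Tool frame: the origin (TCP) lies midway between the tips of the shut fingers; the grasp point (between the pads) lies 19 mm behind it (ctrl.grip_depth is the distance from the TCP to the grasp point, in m); z points along the fingers, x is the direction in which the jaws open and shut, and the axes are right-handed (so a half turn about z gives the same grasp; the last joint's range is limited). The gripper opens to 94 mm and grips with 3 to 60 N. Pads are 16 mm wide; open, the fingers measure 119 mm over their backs; the gripper's body (75 mm by 177 mm) begins 78 mm behind the grasp point.
Start: joints at [-1.405, 0.3, 1.521, -0, 1.321, -0.067], TCP at [0.127, -0.535, 0.205] pointing down, gripper open.
Joint ranges: [-3.03, 3.03], [-0.79, 2.21], [0.23, 2.52], [-1.04, 4.18], [0, 3.07], [-2.55, 2.55]. Speed limits (rad/s): [2.22, 2.22, 2.57, 3.14, 3.14, 3.14].

## Interface

Orientations are given as [roll, pitch, yaw] about the fixed x, y, z axes, in that order (R = Rz(yaw) Ry(pitch) Rx(roll)).
In Python, from station import ctrl gives the robot as it stands.
- The arm moves only by the tool play_rows, never from a script. Its argument "steps" is a list that holds one entry, the list of rows, each a list of 7 numbers: the shift along the tool's x, y, z in cm, then the turn, a rotation vector about the tool's x, y, z in rad, then the opening, from 0 (shut) to 1 (fully open). In form: [[[x, y, z, ax, ay, az, hand], ...]]. A call has 1 to 20 rows; each row is the pose to reach, as a shift and turn from the pose measured when the call began, along the tool's axes at that moment; what a row does not reach only later rows make up. A row lasts 1/12 s, in which the tool goes at most 41.7 mm and 7.16 degrees, less where a joint would pass 70% of its speed; a pose out of reach is approached as far as the arm can. A call with a gripper value outside its range is refused whole. The fingers move at their own pace and stop on an object; "force" is the grip in N (left out, the last holds). Time passes only in rows, so rows that repeat a pose let the fingers close. It gives the time, the measured TCP pose, the force and the opening at its end, in the units of the state.
- ctrl.get_obs(): the state, without advancing time (a new reading comes with each control period).
- ctrl.camera(name): name is "side" or "top" or "wrist"; returns a dict with "frame" (384x512x3 uint8, blue, green, red), "fovy" (degrees; the focal length in pixels is half the picture's height over the tangent of half this angle, whatever the lens; pixels are square), "cx", "cy" (the principal point, pixels), "world_to_cam" (4x4, takes a point from world to camera coordinates). Camera axes: x right, y up, looking along -z (the intrinsics and any distortion apply to the point x, -y, -z); pixel columns grow to the right and rows downward; lengths in m; the calibration is good to about 2 mm. A picture is of the moment at which its call begins. There is no depth.
- ctrl.hand_in(): hands the job in, once; it reports no verdict.
The state is a dict: "time_s": time; "qpos": joint angles; "joint_vel": joint speeds; "tau": joint torques, N m; "ee_pos": TCP position; "eef_rot": TCP orientation; "force": force on the tool from outside, world axes, zero at the start; "moment": the same for the moment, N m; "grip_width": finger opening in m.
Only numpy, scipy, OpenCV 4.12 (cv2) and the standard library are available. Lean on these libraries where they do the work, as an engineer would, in place of code of your own. Each camera call takes 0.05 s, during which the arm holds its last target. There are 200 camera calls.

## Task

The pipe offcut on the fixture plate is still hot, so do not touch it with the gripper. Pick up the rubber-faced pad by its yellow handle, lay it flat on top of the pipe and roll the pipe gently under it, over the two low brass ridges and home against both red stops, pressing only lightly (8 to 10 N will do, and more than 20 N would dent it). Then put the pad back flat in the middle of its orange mat, let go, and leave the other things where they are.

Things in the scene. Friction and masses are not known exactly. Their poses are not given: they have to be found in the camera images.
- pad_grip (a point): centre of the yellow handle of the hand pad, a block 60 (x) x 24 (y) x 64 mm high, standing on the middle of the pad's board: grip it across its 24 mm, along the pad's y. The board is 80 (x) x 180 (y) x 16 mm thick, soft rubber underneath (gives 1 mm at 10 N); its flat underside is 52 mm below this point. 0.28 to 0.47 kg in all. Axes are the pad's, z up.
- pad: the whole pad described above; origin at the centre of its flat underside (the rubber face), z up.
- pipe: steel pipe offcut, 48 mm outside diameter, 140 mm long, 0.28 to 0.56 kg, hot, lying on the fixture plate and free to roll. Origin at its centre; its axis is its own x and starts within 0.04 rad of the fixture's x; y and z turn as it rolls. A blue seam line runs along it.
- fixture: aluminium plate fixed to the table, 180 (its x) x 280 (its y) x 12 mm thick; origin at the centre of its underside, on the table. The pipe is rolled along +y towards two red stop blocks (centred at x = -45 and +45 mm, 36 mm wide, tops 44 mm above the table). A flat pad that rolls the pipe travels twice as far as the pipe.
- mat: orange mat fixed to the table, 130 (x) x 230 (y) x 4 mm thick, place of the pad; origin at the centre of its underside, z up.
- jar: bystander: jar, 60 mm across, 75 mm high; origin at the centre of its underside.
- brush: bystander: brush 200 mm long lying along its x; origin at its underside.
- coupon: bystander: flat steel coupon 60 x 90 x 8 mm; origin at the centre of its underside.
- ridge (a point): point on the plate's top face midway between the two brass ridges, at y = +34 mm of the fixture. The rounded ridges lie along x, each 48 mm long, centred at x = -45 and +45 mm, and stand 4 mm above the plate: the pipe must ride up over both, lifting the pad by 4 mm, and drops behind them.
- home (a point): where the pipe's centre lies when it touches both stops: y = +51 mm of the fixture, 36 mm above the table. The stop faces are 24 mm further on (y = +75 mm). Between ridges and stops the pipe has about 2.5 mm of play.
Not all that is in view belongs to the job. Of the things that look like the pad, the largest one is meant. What is meant by the pipe is not turquoise, and is the smaller of those in its own colour.

How it is judged:
On the way, in this order (a step that is already met when the one before it is completed fails the run):
1. the pad presses on top of the pipe, which has not yet crossed the ridges (contact force between pad and pipe above 0.5 N and y of pipe in the frame of fixture below 0.033 m), for 0.1 s.
2. the pipe is home between ridges and stops with the pad still on it (contact force between pad and pipe above 0.5 N and y of pipe in the frame of fixture above 0.046 m), for 0.1 s.
At the end, for the whole second after the job is handed in: The pipe lies at rest on the plate between the ridges and the stops (within 5 mm of touching them, within 0.07 rad of parallel, within 30 mm of centred along the stops); the pad stands flat and released on its mat, within 30 mm of the mat's centre (y of pipe in the frame of fixture between 0.046 and 0.054 m and x of pipe in the frame of fixture between -0.03 and 0.03 m and height (world z) of pipe between 0.034 and 0.0375 m and angle between the x axis of pipe and the x axis of fixture, either way round below 0.07 rad and linear speed of each of pipe, pad below 0.02 m/s and horizontal distance between pad and mat below 0.03 m and angle between pad's own z axis and vertical below 0.08 rad and height (world z) of pad below 0.009 m).
It fails at once if the gripper or arm touches the hot pipe (contact force between any of the fingers, the arm and pipe above 0.5 N).
It fails at once if the pad presses the pipe with more than 20 N (contact force between pad and pipe above 20 N).
It fails at once if the pad pushes the pipe from the side or tilted (more than 0.2 rad) instead of lying on top (contact force between pad and pipe above 1 N and (height (world z) of pad below 0.052 m or angle between pad's own z axis and vertical above 0.2 rad)).
It fails at once if the jar, brush or coupon is moved by more than 20 mm (distance of any of jar, brush, coupon from where it was at the start of the episode above 0.02 m).
It also fails if it takes over 72 s, if anything falls off the work surface, if the arm or the gripper's body presses on something with over 40 N, if the wrist force passes 120 N, or if a joint passes its speed limit or range.

## Working session

There is one attempt and no reset: what is moved stays moved. The work goes in short steps, Python scripts to look and compute and a tool call to move; the robot and the scene stay as the last step left them, time stands still between calls to the robot, and variables do not carry over. Pictures are saved under pics/ and viewed, about 8 in all and at most 12, crops included, and the job is handed in when it is done.

Besides the shell and the picture viewer there is one more tool, called as name(argument=value, ...), one argument or row to a line, values as JSON. play_rows: Moves the arm, as the interface text tells. Its arguments: {"type":"object","properties":{"steps":{"type":"array"},"force":{"type":"number"}},"required":["steps"]}

```bash
ls; mkdir -p pics
python3 - <<'E'
from station import ctrl
import cv2
print(ctrl.get_obs())
for n in("top","side"):
    c=ctrl.camera(n); cv2.imwrite(f"pics/{n}0.png",c["frame"]); print(n,{k:v for k,v in c.items() if k!="frame"})
E
```

```text
pics
{'time_s': 0.0, 'qpos': array([-1.40461001e+00,  3.00451839e-01,  1.52159664e+00, -2.77066121e-06,
        1.32072680e+00, -6.66054967e-02]), 'joint_vel': array([ 6.65357882e-04,  2.49206277e-04,  1.06154422e-03, -7.40696445e-04,
       -1.21914456e-03,  8.80912382e-05]), 'tau': array([ 1.81740354e-03, -5.31806874e+01, -3.52732480e+01,  7.09049497e-02,
        2.44153087e-02, -1.02508207e-04]), 'ee_pos': array([ 0.12682983, -0.53489243,  0.20489032]), 'eef_rot': array([-3.14151662e+00,  1.18018815e-03, -1.33800378e+00]), 'force': array([-0.69162959, -0.43352257,  0.15761197]), 'moment': array([-0.00286076,  0.07456908, -0.02941808]), 'grip_width': 0.09427416084225793}
top {'fovy': 52.42669020923835, 'cx': 240.26499529169547, 'cy': 199.7762494480663, 'world_to_cam': array([[ 0.01980366, -0.99972144,  0.01283969,  0.01016048],
       [ 0.99177689,  0.02126709,  0.12619953, -0.52670772],
       [-0.12643744,  0.01023489,  0.99192178, -1.19234308],
       [ 0.        ,  0.        ,  0.        ,  1.        ]])}
side {'fovy': 57.600930201227136, 'cx': 254.93378973367282, 'cy': 192.94905285799607, 'world_to_cam': array([[-0.8926517 , -0.45074485,  0.00141979,  0.48316614],
       [ 0.35037083, -0.69188324,  0.63129855, -0.20379643],
       [-0.28357224,  0.56402718,  0.7755386 , -1.09520297],
       [ 0.        ,  0.        ,  0.        ,  1.        ]])}
```

View pics/top0.png

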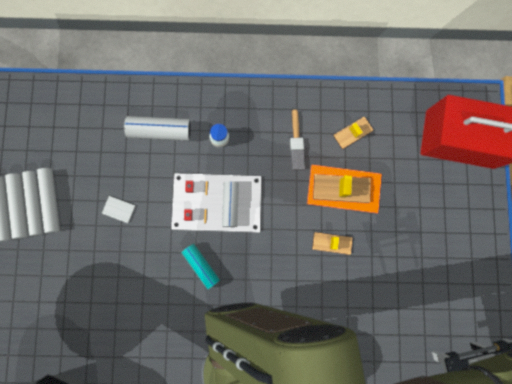

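View pics/side0.png

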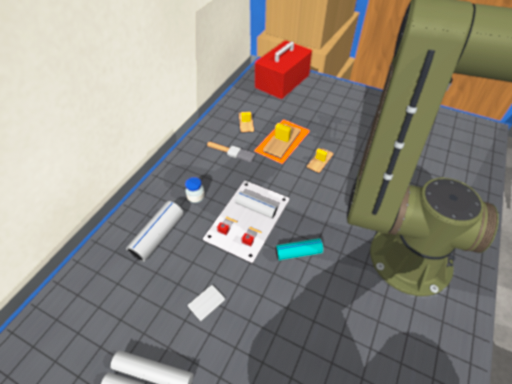

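The top view shows the fixture (about 217,203), the pipe on it (237,204) and the stops on the left at (190,187) and (190,215). The mat and the large pad are at (345,188). The larger grey pipe, the turquoise pipe and the small pads are decoys.

```bash
cat > h.py <<'E'
from station import ctrl
import cv2, numpy as np
def cam(n):
    c=ctrl.camera(n); c["f"]=c["frame"].shape[0]/2/np.tan(np.radians(c["fovy"]/2)); return c
def ray(c,uv,z):
    uv=np.atleast_2d(uv).astype(float); T=np.linalg.inv(c["world_to_cam"])
    d=np.c_[(uv[:,0]-c["cx"])/c["f"],-(uv[:,1]-c["cy"])/c["f"],-np.ones(len(uv))]@T[:3,:3].T
    o=T[:3,3]; return (o+d*((z-o[2])/d[:,2])[:,None])[:,:2]
def proj(c,p):
    q=c["world_to_cam"]@np.r_[p,1]; return c["cx"]+c["f"]*q[0]/-q[2], c["cy"]-c["f"]*q[1]/-q[2]
def blobs(c,lo,hi,z,amin=20,roi=None):
    """world min-area rects (centre mm, size mm, angle deg of long side) of HSV mask blobs"""
    m=cv2.inRange(cv2.cvtColor(c["frame"],cv2.COLOR_BGR2HSV),lo,hi)
    if roi: k=np.zeros_like(m); x0,y0,x1,y1=roi; k[y0:y1,x0:x1]=1; m*=k
    out=[]
    for t in cv2.findContours(m,cv2.RETR_EXTERNAL,cv2.CHAIN_APPROX_NONE)[0]:
        if cv2.contourArea(t)<amin: continue
        w=(ray(c,t[:,0],z)*1000).astype(np.float32); r=cv2.minAreaRect(w); b=cv2.boxPoints(r)
        e=max((b[1]-b[0],b[2]-b[1]),key=np.linalg.norm)
        out.append((np.round(r[0],1),np.round(r[1],1),round(np.degrees(np.arctan2(e[1],e[0]))%180,1),np.round(t[:,0].mean(0),1),cv2.contourArea(t)))
    return out
E
python3 - <<'E'
from h import *
for n,roi in(("top",[300,160,390,215]),("side",[250,115,315,165])):
    c=cam(n)
    print(n,"mat");[print(b) for b in blobs(c,(5,180,120),(16,255,255),.004,60,roi)]
    print("yellow");[print(b) for b in blobs(c,(23,170,120),(32,255,255),.088,20,roi)]
    print("red");[print(b) for b in blobs(c,(0,150,90),(4,255,255),.044,20,[170,170,300,260])]
    print("pale");[print(b) for b in blobs(c,(0,0,185),(179,40,255),.012,200,[165,165,300,260])]
    print("f",c["f"])
    r=[165,165,390,240] if n=="top" else [200,110,320,265]
    im=c["frame"][r[1]:r[3],r[0]:r[2]]; s=3.5 if n=="top" else 3.8
    cv2.imwrite(f"pics/{n}1.png",cv2.resize(im,None,fx=s,fy=s,interpolation=cv2.INTER_CUBIC))
E
```

```text
top mat
(array([ 574.8, -315.7]), array([229.8, 129.3]), np.float32(83.7), array([344.2, 188.5]), 2666.5)
yellow
(array([ 569.6, -294.4]), array([36.5, 65.1]), np.float32(179.1), array([345.1, 186.1]), 221.5)
red
(array([563.4, 182.1]), array([28.5, 18.7]), np.float32(1.2), array([189.4, 186.4]), 24.0)
pale
(array([520.4,  97.3]), array([278.6, 179. ]), np.float32(89.7), array([216.4, 202.5]), 4704.0)
f 389.96621309205426
side mat
(array([ 574. , -314.2]), array([230.8, 130.6]), np.float32(83.8), array([284.2, 141.5]), 161.0)
yellow
(array([ 557.9, -266.9]), array([56. , 96.3]), np.float32(110.5), array([282.4, 132.3]), 196.5)
red
(array([471.5, 191.8]), array([33.1, 31.1]), np.float32(3.7), array([247. , 239.1]), 58.0)
(array([560.1, 190.7]), array([34.9, 31.2]), np.float32(5.8), array([222.7, 228. ]), 58.5)
pale
(array([758.2, 212.7]), array([104.5,  46. ]), np.float32(88.4), array([170.4, 216.3]), 211.5)
(array([519.2,  99.1]), array([285. , 182.7]), np.float32(89.5), array([246.8, 219.8]), 3615.0)
f 349.2399881222071
```

View pics/top1.png

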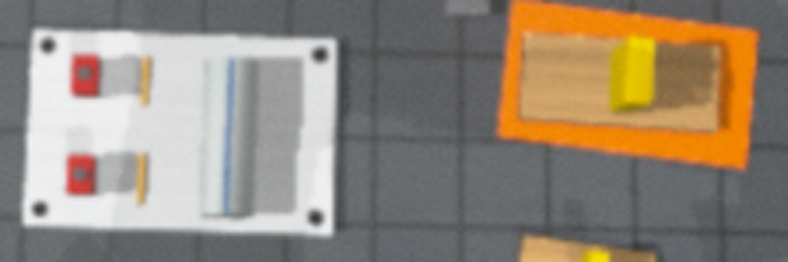

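Run:
```python
from h import *
c=cam("top")
print("cam pos",np.linalg.inv(c["world_to_cam"])[:3,3])
# board: wood + yellow inside mat
print("wood");[print(b) for b in blobs(c,(8,40,60),(32,175,255),.024,60,[305,165,385,212])]
m=c["frame"]
def r(u,v,z): return np.round(ray(c,(165+u/3.5,165+v/3.5),z)*1000,1)
for n,p,z in (("board corners",[(521,33),(722,43),(718,131),(520,120)],.024),("ridges",[(146,81),(142,178)],.016),("stops top",[(86,77),(82,175)],.044),("holes",[(47,45),(320,54),(316,217),(39,209)],.012),
  ("handle top rt edge",[(655,38),(653,108)],.088),("seam",[(232,58),(226,216)],.058)): print(n,[r(*q,z).tolist() for q in p])
for z in(.036,):print("pipe L/R edges",[r(*q,z).tolist() for q in [(207,57),(203,215),(254,57),(248,217)]])
hs=cv2.cvtColor(m,cv2.COLOR_BGR2HSV)
for v in(190,204,218): print(v,[tuple(int(a) for a in x) for x in m[v,218:256]][::1])
```

```text
cam pos [0.37141853 0.03356269 1.24905089]
wood
(array([ 572.2, -301.7]), array([182.1,  81.1]), np.float32(87.3), array([342., 189.]), 1070.0)
board corners [[[614.4, -213.0]], [[609.2, -397.4]], [[527.9, -391.9]], [[534.1, -211.8]]]
ridges [[[563.8, 128.8]], [[474.9, 129.7]]]
stops top [[[561.8, 180.2]], [[474.1, 180.6]]]
holes [[[595.9, 220.9]], [[593.0, -30.0]], [[443.1, -28.6]], [[445.2, 222.2]]]
handle top rt edge [[[599.9, -316.6]], [[538.5, -313.9]]]
seam [[[579.5, 50.2]], [[439.7, 52.3]]]
pipe L/R edges [[[583.7, 73.0]], [[441.4, 73.0]], [[584.7, 30.7]], [[440.5, 33.1]]]
190 [(221, 220, 219), (220, 219, 219), (221, 221, 219), (220, 219, 219), (215, 213, 212), (206, 205, 201), (205, 208, 202), (212, 215, 209), (217, 219, 215), (217, 218, 212), (210, 213, 206), (198, 189, 179), (186, 156, 134), (180, 156, 136), (181, 177, 169), (171, 172, 167), (155, 158, 153), (143, 145, 139), (131, 133, 130), (129, 131, 125), (139, 140, 136), (151, 151, 150), (158, 157, 155), (156, 156, 153), (156, 154, 153), (156, 156, 155), (157, 158, 155), (156, 157, 154), (157, 157, 155), (157, 155, 154)
[... 739 characters left out ...]
222, 220, 220), (221, 220, 220), (221, 220, 220)]
218 [(223, 222, 221), (221, 220, 220), (221, 221, 220), (218, 218, 216), (207, 208, 203), (208, 211, 204), (214, 217, 210), (221, 223, 219), (219, 220, 216), (214, 213, 207), (196, 189, 177), (182, 156, 135), (174, 155, 136), (171, 171, 160), (158, 161, 154), (147, 149, 143), (134, 134, 131), (125, 128, 124), (123, 126, 123), (140, 140, 138), (155, 154, 152), (162, 162, 160), (160, 161, 158), (163, 162, 160), (157, 157, 155), (161, 161, 159), (160, 158, 158), (161, 159, 159), (159, 161, 158), (163, 161, 160), (166, 166, 163), (187, 188, 185), (219, 219, 216), (224, 224, 224), (225, 224, 223), (225, 224, 223), (231, 231, 229), (236, 236, 235)]
```

play_rows(
  steps=[
    [[-3,-12,0,0,0,0.1,1],[-6,-24,0,0,0,0.2,1],[-12.3,-48.6,0,0,0,0.28,1],[-12.3,-48.6,0,0,0,0.28,1],[-12.3,-48.6,0,0,0,0.28,1],[-12.3,-48.6,0,0,0,0.28,1],[-12.3,-48.6,0,0,0,0.28,1],[-12.3,-48.6,0,0,0,0.28,1],[-12.3,-48.6,0,0,0,0.28,1],[-12.3,-48.6,0,0,0,0.28,1],[-12.3,-48.6,0,0,0,0.28,1],[-12.3,-48.6,0,0,0,0.28,1],[-12.3,-48.6,0,0,0,0.28,1],[-12.3,-48.6,0,0,0,0.28,1],[-12.3,-48.6,0,0,0,0.28,1],[-12.3,-48.6,0,0,0,0.28,1],[-12.3,-48.6,0,0,0,0.28,1],[-12.3,-48.6,0,0,0,0.28,1]],
  ],
)

```text
time_s: 1.75
ee_pos: [0.5707, -0.3041, 0.2057]
eef_rot: [-3.141, 0.0, -1.619]
force: [0.0, 0.3, -0.6]
grip_width: 0.0938
```

Run:
```python
from h import *
o=ctrl.get_obs(); print(o["time_s"],o["ee_pos"],o["eef_rot"],o["force"])
c=cam("wrist"); cv2.imwrite("pics/w1.png",c["frame"])
for z,nm in((.088,"top"),):
    [print(b) for b in blobs(c,(23,150,100),(33,255,255),z,200)]
print("proj handle top centre, board corners",proj(c,[.57,-.3025,.088]))
```

```text
1.75 [ 0.57065361 -0.30405852  0.20569456] [-3.14131970e+00  2.73515108e-04 -1.61939946e+00] [ 0.04264662  0.33220392 -0.6262458 ]
(array([ 581.6, -303.3]), array([21.6, 62.9]), np.float32(177.6), array([256.4, 175.8]), 854.0)
(array([ 746.2, -339.9]), array([38. , 21.7]), np.float32(33.4), array([283.1,  18.4]), 524.5)
proj handle top centre, board corners (np.float64(256.309584817015), np.float64(191.60414852440547))
```

View pics/w1.png

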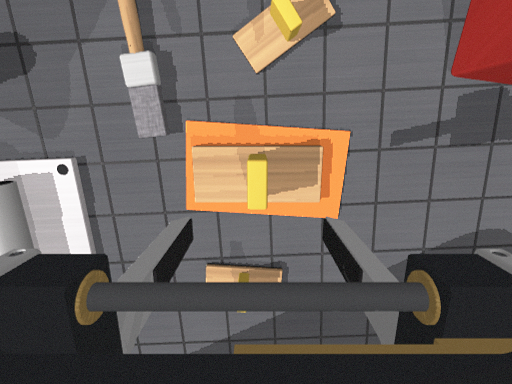

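Run:
```python
from h import *
c=cam("wrist"); print(np.linalg.inv(c["world_to_cam"])[:3,3], -np.linalg.inv(c["world_to_cam"])[:3,2])
print("mat",[b for b in blobs(c,(5,180,100),(16,255,255),.004,1500)])
print("board",[b for b in blobs(c,(8,40,60),(34,175,255),.024,1500,[180,118,360,222])])
b=ray(c,[(194,145),(322,147),(320,202),(194,202)],.024)*1000;print(b.round(1))
print(ray(c,[(248,159),(266,159),(248,209),(267,209)],.088)*1000)
t=cam("top");[print("top yellow",b) for b in blobs(t,(23,150,100),(33,255,255),.088,20,[305,165,385,212])]
```

```text
[ 0.64538209 -0.30727307  0.38463114] [-0.25163865  0.01258295 -0.96773946]
mat []
board [(array([ 581.6, -314.5]), array([218.7, 124.4]), np.float32(83.6), array([274.6, 160.7]), 11486.0)]
[[ 622.3 -221.2]
 [ 611.2 -392.4]
 [ 534.3 -390.5]
 [ 543.1 -212.5]]
[[ 608.09214674 -294.98525062]
 [ 607.10376952 -315.04634803]
 [ 549.6263766  -291.58624333]
 [ 548.53200159 -313.81529046]]
top yellow (array([ 559. , -294.3]), array([36.5, 43.8]), np.float32(179.3), array([344.5, 188.7]), 144.5)
```

The wrist view shows the handle at (257,184), between the open fingers. I'll descend and grip.

play_rows(
  steps=[
    [[0,-0.3,4,0,0,0,1],[0,-0.3,8,0,0,0,1],[0,-0.3,12,0,0,0,1],[0,-0.3,15,0,0,0,1],[0,-0.3,16.5,0,0,0,1],[0,-0.3,16.7,0,0,0,1],[0,-0.3,16.7,0,0,0,1],[0,-0.3,16.7,0,0,0,0],[0,-0.3,16.7,0,0,0,0],[0,-0.3,16.7,0,0,0,0],[0,-0.3,16.7,0,0,0,0],[0,-0.3,16.7,0,0,0,0],[0,-0.3,16.7,0,0,0,0],[0,-0.3,16.7,0,0,0,0],[0,-0.3,16.7,0,0,0,0],[0,-0.3,16.7,0,0,0,0]],
  ],
  force=55,
)

```text
time_s: 3.23
ee_pos: [0.574, -0.3038, 0.0385]
eef_rot: [-3.141, 0.0, -1.619]
force: [-1.0, 0.4, -0.2]
grip_width: 0.0377
```

play_rows(
  steps=[
    [[0,0,0,0,0,0,0],[0,0,0,0,0,0,0],[0,0,0,0,0,0,0],[0,0,0,0,0,0,0],[0,0,0,0,0,0,0],[0,0,0,0,0,0,0]],
  ],
)

```text
time_s: 3.73
ee_pos: [0.574, -0.3038, 0.0385]
eef_rot: [-3.141, 0.0, -1.619]
force: [-0.1, 1.1, -0.5]
grip_width: 0.0238
```

play_rows(
  steps=[
    [[0,0,-1,0,0,0,0],[0,0,-4,0,0,0,0],[0,0,-8,0,0,0,0],[0,0,-12,0,0,0,0],[0,0,-14,0,0,0,0],[-2,0.5,-14,0,0,0,0],[-5,1,-14,0,0,-0.02,0],[-8,2,-14,0,0,-0.038,0],[-11,3,-14,0,0,-0.038,0],[-14,4,-14,0,0,-0.038,0],[-17,4.5,-14,0,0,-0.038,0],[-20,5,-14,0,0,-0.038,0],[-23,5.5,-14,0,0,-0.038,0],[-26,6,-14,0,0,-0.038,0],[-28.5,6.5,-14,0,0,-0.038,0],[-30,6.9,-14,0,0,-0.038,0],[-30.7,6.9,-14,0,0,-0.038,0],[-30.7,6.9,-14,0,0,-0.038,0],[-30.7,6.9,-14,0,0,-0.038,0],[-30.7,6.9,-14,0,0,-0.038,0]],
  ],
)

```text
time_s: 5.4
ee_pos: [0.52, 0.0052, 0.1786]
eef_rot: [-3.142, 0.0, -1.582]
force: [-0.2, -0.2, -3.0]
grip_width: 0.024
```

Run:
```python
from h import *
o=ctrl.get_obs(); print(o["time_s"],o["ee_pos"],o["eef_rot"],o["force"],o["moment"])
c=cam("side"); im=c["frame"][150:280,170:330]
w=cam("wrist"); 
cv2.imwrite("pics/s2.png",np.hstack([cv2.resize(im,(472,384),interpolation=cv2.INTER_CUBIC),cv2.resize(w["frame"],(320,240))[:, :].copy() if 0 else cv2.copyMakeBorder(cv2.resize(w["frame"],(320,240)),0,144,0,0,cv2.BORDER_CONSTANT)]))
```

```text
5.4 [0.51996093 0.00521056 0.17861764] [-3.14156730e+00  1.99753483e-04 -1.58157249e+00] [-0.18627049 -0.1749256  -2.96366954] [0.02701137 0.05629903 0.02377484]
```

View pics/s2.png

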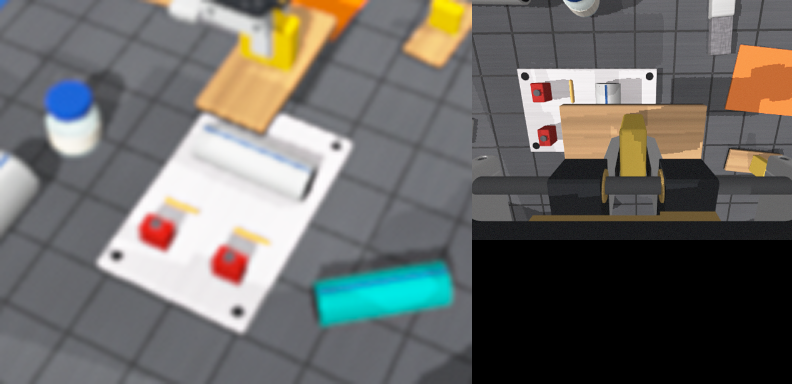

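play_rows(
  steps=[
    [[0,0,3,0,0,0,0],[0,0,6,0,0,0,0],[0,0,7.5,0,0,0,0],[0,0,8.0,0,0,0,0],[0,0,8.1,0,0,0,0],[0,0,8.1,0,0,0,0],[0,0,8.1,0,0,0,0]],
  ],
)

```text
time_s: 6.08
ee_pos: [0.5206, 0.005, 0.0988]
eef_rot: [-3.14, 0.0, -1.582]
force: [0.4, 0.5, -3.1]
grip_width: 0.0237
```

play_rows(
  steps=[
    [[0,0,0.05,0,0,0,0],[0,0,0.1,0,0,0,0],[0,0,0.15,0,0,0,0],[0,0,0.2,0,0,0,0],[0,0,0.2,0,0,0,0],[0,0,0.2,0,0,0,0]],
  ],
)

```text
time_s: 6.58
ee_pos: [0.5206, 0.005, 0.0968]
eef_rot: [-3.14, 0.0, -1.582]
force: [-0.6, 1.2, -3.5]
grip_width: 0.0233
```

play_rows(
  steps=[
    [[0,0,0.05,0,0,0,0],[0,0,0.1,0,0,0,0],[0,0,0.15,0,0,0,0],[0,0,0.15,0,0,0,0],[0,0,0.15,0,0,0,0]],
  ],
)

```text
time_s: 7.0
ee_pos: [0.5206, 0.005, 0.0953]
eef_rot: [-3.14, 0.0, -1.582]
force: [0.7, -0.1, -3.8]
grip_width: 0.0238
```

play_rows(
  steps=[
    [[0,0,0.03,0,0,0,0],[0,0,0.05,0,0,0,0],[0,0,0.05,0,0,0,0],[0,0,0.05,0,0,0,0]],
  ],
)

```text
time_s: 7.33
ee_pos: [0.5206, 0.005, 0.0948]
eef_rot: [-3.14, 0.0, -1.582]
force: [1.0, 0.6, -4.2]
grip_width: 0.0235
```

play_rows(
  steps=[
    [[0,0,0.03,0,0,0,0],[0,0,0.05,0,0,0,0],[0,0,0.05,0,0,0,0],[0,0,0.05,0,0,0,0]],
  ],
)

```text
time_s: 7.67
ee_pos: [0.5207, 0.005, 0.0945]
eef_rot: [-3.14, 0.0, -1.582]
force: [0.0, 0.8, -0.2]
grip_width: 0.0239
```

play_rows(
  steps=[
    [[0,0,0.02,0,0,0,0],[0,0,0.03,0,0,0,0],[0,0,0.03,0,0,0,0],[0,0,0.03,0,0,0,0]],
  ],
)

```text
time_s: 8.0
ee_pos: [0.5207, 0.005, 0.0942]
eef_rot: [-3.14, 0.0, -1.582]
force: [-1.7, 0.2, 0.5]
grip_width: 0.0238
```

play_rows(
  steps=[
    [[0,0,0.02,0,0,0,0],[0,0,0.03,0,0,0,0],[-0.1,0,0.03,0,0,0,0],[-0.3,0,0.03,0,0,0,0],[-0.5,0,0.03,0,0,0,0],[-0.7,0,0.03,0,0,0,0],[-0.9,0,0.03,0,0,0,0],[-1,0,0.03,0,0,0,0],[-1,0,0.03,0,0,0,0]],
  ],
)

```text
time_s: 8.75
ee_pos: [0.5209, 0.0153, 0.094]
eef_rot: [-3.139, 0.0, -1.582]
force: [-1.3, 0.5, 3.5]
grip_width: 0.0235
```

Run:
```python
from h import *
o=ctrl.get_obs(); print(o["time_s"],o["ee_pos"],o["eef_rot"],o["force"],o["moment"])
```

```text
8.75 [0.52088972 0.01529925 0.09402033] [-3.13926425e+00  2.76633371e-04 -1.58196180e+00] [-1.31971213  0.47694607  3.49245197] [ 0.27956529  0.44674931 -0.00170439]
```

play_rows(
  steps=[
    [[-0.15,0,0.01,0,0,0,0],[-0.4,0,0.01,0,0,0,0],[-0.65,0,0.01,0,0,0,0],[-0.9,0,0.01,0,0,0,0],[-1.15,0,0.01,0,0,0,0],[-1.4,0,0.01,0,0,0,0],[-1.65,0,0.01,0,0,0,0],[-1.9,0,0.01,0,0,0,0],[-2.15,0,0.01,0,0,0,0],[-2.4,0,0.01,0,0,0,0],[-2.65,0,0.01,0,0,0,0],[-2.9,0,0.01,0,0,0,0],[-3,0,0.01,0,0,0,0],[-3,0,0.01,0,0,0,0]],
  ],
)

```text
time_s: 9.92
ee_pos: [0.5213, 0.0456, 0.094]
eef_rot: [-3.139, 0.0, -1.582]
force: [0.9, 0.4, 2.5]
grip_width: 0.0238
```

Run:
```python
from h import *
o=ctrl.get_obs(); print(o["time_s"],o["ee_pos"],o["eef_rot"],o["force"],o["moment"])
c=cam("side"); im=c["frame"][150:280,170:330]
cv2.imwrite("pics/s3.png",cv2.resize(im,(700,569),interpolation=cv2.INTER_CUBIC))
```

```text
9.9167 [0.52132306 0.04555699 0.09397017] [-3.13901355e+00  3.43023349e-04 -1.58167884e+00] [0.87194784 0.44454805 2.52633414] [ 0.28510981  0.13705048 -0.02841579]
```

View pics/s3.png

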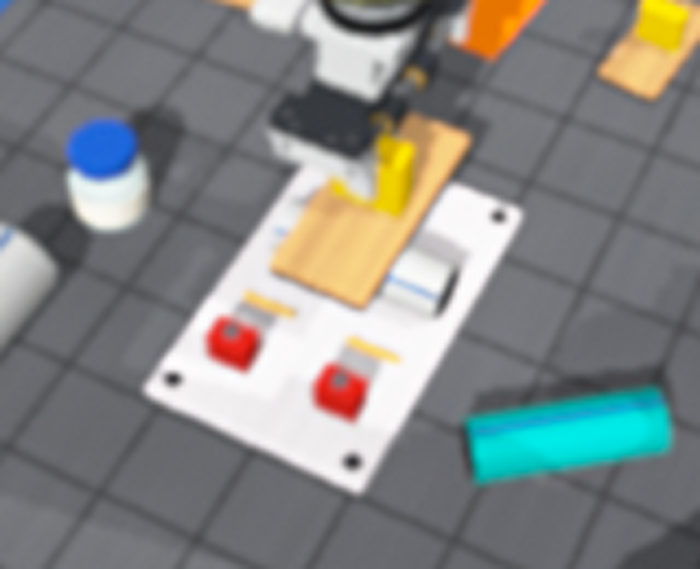

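The pipe is rolling under the pad: the seam has turned forward and the pipe's right end shows at (430,290). I'll roll on to just short of the ridges.

play_rows(
  steps=[
    [[-0.2,0,0.01,0,0,0,0],[-0.5,0,0.015,0,0,0,0],[-0.9,0,0.015,0,0,0,0],[-1.3,0,0.015,0,0,0,0],[-1.7,0,0.015,0,0,0,0],[-2.1,0,0.015,0,0,0,0],[-2.5,0,0.015,0,0,0,0],[-2.9,0,0.015,0,0,0,0],[-3.3,0,0.015,0,0,0,0],[-3.7,0,0.015,0,0,0,0],[-4.1,0,0.015,0,0,0,0],[-4.5,0,0.015,0,0,0,0],[-4.9,0,0.015,0,0,0,0],[-5.3,0,0.015,0,0,0,0],[-5.7,0,0.015,0,0,0,0],[-6.1,0,0.015,0,0,0,0],[-6.4,0,0.015,0,0,0,0],[-6.6,0,0.015,0,0,0,0],[-6.6,0,0.015,0,0,0,0]],
  ],
)

```text
time_s: 11.55
ee_pos: [0.5223, 0.1118, 0.0939]
eef_rot: [-3.138, 0.001, -1.581]
force: [5.3, -0.9, 4.3]
grip_width: 0.0238
```

Run:
```python
from h import *
o=ctrl.get_obs(); print(o["time_s"],o["ee_pos"],o["eef_rot"],o["force"],o["moment"])
c=cam("side"); im=c["frame"][180:270,190:310]
t=cam("top"); it=t["frame"][165:240,165:265]
cv2.imwrite("pics/s4.png",np.hstack([cv2.resize(im,(400,300),interpolation=cv2.INTER_CUBIC),cv2.resize(it,(400,300),interpolation=cv2.INTER_CUBIC)]))
```

```text
11.55 [0.52226648 0.1118257  0.09394273] [-3.13840573e+00  5.01205920e-04 -1.58142792e+00] [ 5.32635787 -0.92863158  4.33663536] [-0.0215144  -0.92658966 -0.00676425]
```

View pics/s4.png

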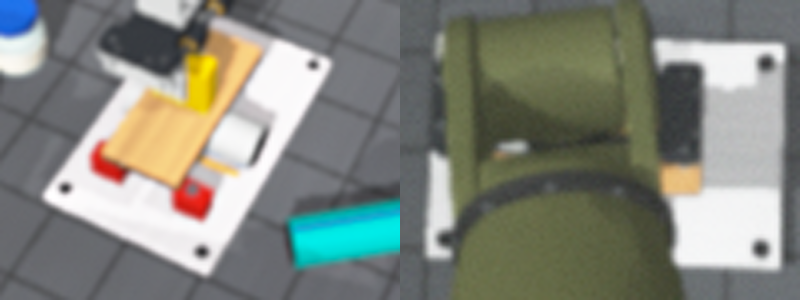

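The pipe's visible end at (240,140) is just short of the near ridge (220,165). The sideways force has built up to 5 N, so I'll ease it off and then creep.

play_rows(
  steps=[
    [[-0.1,-0.05,0,0,0,0,0],[-0.2,-0.1,0,0,0,0,0],[-0.4,-0.12,0,0,0,0,0],[-0.6,-0.12,0,0,0,0,0],[-0.6,-0.12,0,0,0,0,0]],
  ],
)

```text
time_s: 12.07
ee_pos: [0.5227, 0.1177, 0.0937]
eef_rot: [-3.141, 0.0, -1.582]
force: [-2.0, 0.5, 7.0]
grip_width: 0.0236
```

play_rows(
  steps=[
    [[-0.1,-0.02,0,0,0,0,0],[-0.3,-0.03,0,0,0,0,0],[-0.5,-0.04,0,0,0,0,0],[-0.5,-0.04,0,0,0,0,0]],
  ],
)

```text
time_s: 12.4
ee_pos: [0.5227, 0.1228, 0.0936]
eef_rot: [3.141, 0.0, -1.582]
force: [-0.1, 0.2, 7.7]
grip_width: 0.0234
```

play_rows(
  steps=[
    [[-0.1,-0.01,-0.02,0,0,0,0],[-0.3,-0.01,-0.03,0,0,0,0],[-0.3,-0.01,-0.03,0,0,0,0],[-0.3,-0.01,-0.03,0,0,0,0]],
  ],
)

```text
time_s: 12.73
ee_pos: [0.5227, 0.1259, 0.0939]
eef_rot: [3.141, 0.0, -1.582]
force: [2.1, -0.4, 4.7]
grip_width: 0.0237
```

play_rows(
  steps=[
    [[-0.1,-0.01,0,0,0,0,0],[-0.3,-0.02,0,0,0,0,0],[-0.3,-0.02,0,0,0,0,0],[-0.3,-0.02,0,0,0,0,0]],
  ],
)

```text
time_s: 13.07
ee_pos: [0.5228, 0.1289, 0.0938]
eef_rot: [3.14, 0.0, -1.581]
force: [0.8, 0.7, 4.5]
grip_width: 0.0236
```

Press is about 8 N. I'll keep on in 2–3 mm steps until resistance shows.

play_rows(
  steps=[
    [[-0.1,-0.01,0,0,0,0,0],[-0.2,-0.02,0,0,0,0,0],[-0.25,-0.02,0,0,0,0,0],[-0.25,-0.02,0,0,0,0,0]],
  ],
)

```text
time_s: 13.4
ee_pos: [0.5229, 0.1314, 0.0938]
eef_rot: [3.14, -0.0, -1.581]
force: [0.8, 0.8, 5.6]
grip_width: 0.0236
```

play_rows(
  steps=[
    [[-0.1,-0.01,0,0,0,0,0],[-0.2,-0.01,0,0,0,0,0],[-0.2,-0.01,0,0,0,0,0],[-0.2,-0.01,0,0,0,0,0]],
  ],
)

```text
time_s: 13.73
ee_pos: [0.523, 0.1328, 0.0938]
eef_rot: [3.14, -0.001, -1.581]
force: [0.9, -4.1, 6.5]
grip_width: 0.0236
```

play_rows(
  steps=[
    [[-0.1,-0.01,0,0,0,0,0],[-0.2,-0.01,0,0,0,0,0],[-0.2,-0.01,0,0,0,0,0],[-0.2,-0.01,0,0,0,0,0]],
  ],
)

```text
time_s: 14.07
ee_pos: [0.5231, 0.1342, 0.094]
eef_rot: [3.139, -0.002, -1.581]
force: [1.0, -3.6, 8.6]
grip_width: 0.0235
```

Ridge contact is at TCP y ≈ 0.1315. From here I lift along the profile.

play_rows(
  steps=[
    [[-0.05,0,-0.04,0,0,0,0],[-0.15,0,-0.07,0,0,0,0],[-0.2,0,-0.085,0,0,0,0],[-0.2,0,-0.085,0,0,0,0]],
  ],
)

```text
time_s: 14.4
ee_pos: [0.523, 0.1361, 0.0948]
eef_rot: [3.139, -0.003, -1.581]
force: [2.1, -3.8, 5.5]
grip_width: 0.0235
```

play_rows(
  steps=[
    [[-0.1,0,-0.03,0,0,0,0],[-0.2,0,-0.05,0,0,0,0],[-0.2,0,-0.05,0,0,0,0]],
  ],
)

```text
time_s: 14.65
ee_pos: [0.523, 0.1383, 0.0953]
eef_rot: [3.139, -0.003, -1.581]
force: [1.9, -2.6, 4.1]
grip_width: 0.0238
```

play_rows(
  steps=[
    [[-0.1,0,-0.02,0,0,0,0],[-0.2,0,-0.035,0,0,0,0],[-0.3,0,-0.05,0,0,0,0],[-0.3,0,-0.05,0,0,0,0]],
  ],
)

```text
time_s: 14.98
ee_pos: [0.5231, 0.1416, 0.0959]
eef_rot: [3.139, -0.002, -1.581]
force: [1.7, -2.4, 5.2]
grip_width: 0.0237
```

play_rows(
  steps=[
    [[-0.1,0,-0.015,0,0,0,0],[-0.2,0,-0.03,0,0,0,0],[-0.3,0,-0.045,0,0,0,0],[-0.3,0,-0.045,0,0,0,0]],
  ],
)

```text
time_s: 15.32
ee_pos: [0.5231, 0.1449, 0.0964]
eef_rot: [3.139, -0.002, -1.581]
force: [2.0, -1.5, 4.9]
grip_width: 0.0238
```

play_rows(
  steps=[
    [[-0.1,0,-0.015,0,0,0,0],[-0.2,0,-0.025,0,0,0,0],[-0.3,0,-0.035,0,0,0,0],[-0.3,0,-0.035,0,0,0,0]],
  ],
)

```text
time_s: 15.65
ee_pos: [0.5232, 0.1483, 0.0969]
eef_rot: [3.14, -0.002, -1.581]
force: [1.5, -1.1, 6.2]
grip_width: 0.0235
```

play_rows(
  steps=[
    [[-0.1,0,-0.012,0,0,0,0],[-0.2,0,-0.025,0,0,0,0],[-0.3,0,-0.035,0,0,0,0],[-0.4,0,-0.045,0,0,0,0],[-0.4,0,-0.045,0,0,0,0]],
  ],
)

```text
time_s: 16.07
ee_pos: [0.5232, 0.1526, 0.0974]
eef_rot: [3.14, -0.002, -1.581]
force: [2.2, -0.5, 4.4]
grip_width: 0.0233
```

play_rows(
  steps=[
    [[-0.1,0,-0.005,0,0,0,0],[-0.2,0,-0.01,0,0,0,0],[-0.3,0,-0.015,0,0,0,0],[-0.4,0,-0.02,0,0,0,0],[-0.4,0,-0.02,0,0,0,0]],
  ],
)

```text
time_s: 16.48
ee_pos: [0.5232, 0.1569, 0.0976]
eef_rot: [3.14, -0.001, -1.581]
force: [1.3, -0.2, 5.3]
grip_width: 0.0234
```

play_rows(
  steps=[
    [[-0.1,0,-0.002,0,0,0,0],[-0.2,0,-0.004,0,0,0,0],[-0.3,0,-0.005,0,0,0,0],[-0.4,0,-0.005,0,0,0,0],[-0.4,0,-0.005,0,0,0,0]],
  ],
)

```text
time_s: 16.9
ee_pos: [0.5233, 0.1613, 0.0977]
eef_rot: [3.14, -0.001, -1.581]
force: [1.7, -0.6, 5.5]
grip_width: 0.0234
```

play_rows(
  steps=[
    [[-0.15,0,0,0,0,0,0],[-0.3,0,0.002,0,0,0,0],[-0.45,0,0.006,0,0,0,0],[-0.6,0,0.012,0,0,0,0],[-0.6,0,0.012,0,0,0,0]],
  ],
)

```text
time_s: 17.32
ee_pos: [0.5233, 0.1677, 0.0976]
eef_rot: [3.14, -0.001, -1.58]
force: [2.3, 1.1, 4.6]
grip_width: 0.0234
```

play_rows(
  steps=[
    [[-0.1,0,0.007,0,0,0,0],[-0.2,0,0.014,0,0,0,0],[-0.3,0,0.021,0,0,0,0],[-0.4,0,0.03,0,0,0,0],[-0.4,0,0.03,0,0,0,0]],
  ],
)

```text
time_s: 17.73
ee_pos: [0.5233, 0.1719, 0.0972]
eef_rot: [3.14, -0.0, -1.58]
force: [1.3, 1.3, 5.1]
grip_width: 0.0237
```

play_rows(
  steps=[
    [[-0.1,0,0.009,0,0,0,0],[-0.2,0,0.019,0,0,0,0],[-0.3,0,0.03,0,0,0,0],[-0.4,0,0.042,0,0,0,0],[-0.4,0,0.042,0,0,0,0]],
  ],
)

```text
time_s: 18.15
ee_pos: [0.5233, 0.1761, 0.0968]
eef_rot: [3.14, -0.0, -1.58]
force: [1.0, 1.6, 4.8]
grip_width: 0.0236
```

play_rows(
  steps=[
    [[-0.1,0,0.013,0,0,0,0],[-0.2,0,0.026,0,0,0,0],[-0.3,0,0.04,0,0,0,0],[-0.4,0,0.056,0,0,0,0],[-0.4,0,0.056,0,0,0,0]],
  ],
)

```text
time_s: 18.57
ee_pos: [0.5233, 0.1804, 0.0962]
eef_rot: [3.14, -0.0, -1.58]
force: [1.7, 2.7, 4.3]
grip_width: 0.0236
```

play_rows(
  steps=[
    [[-0.1,0,0.018,0,0,0,0],[-0.2,0,0.036,0,0,0,0],[-0.3,0,0.055,0,0,0,0],[-0.4,0,0.075,0,0,0,0],[-0.4,0,0.075,0,0,0,0]],
  ],
)

```text
time_s: 18.98
ee_pos: [0.5233, 0.1846, 0.0953]
eef_rot: [3.14, -0.0, -1.58]
force: [1.3, 2.9, 4.7]
grip_width: 0.0242
```

play_rows(
  steps=[
    [[-0.1,0,0.021,0,0,0,0],[-0.2,0,0.043,0,0,0,0],[-0.3,0,0.067,0,0,0,0],[-0.4,0,0.093,0,0,0,0],[-0.4,0,0.093,0,0,0,0]],
  ],
)

```text
time_s: 19.4
ee_pos: [0.5233, 0.1888, 0.0943]
eef_rot: [3.14, 0.0, -1.579]
force: [0.7, 3.4, 3.8]
grip_width: 0.0237
```

play_rows(
  steps=[
    [[-0.1,0,0.025,0,0,0,0],[-0.2,0,0.05,0,0,0,0],[-0.3,0,0.055,0,0,0,0],[-0.3,0,0.055,0,0,0,0]],
  ],
)

```text
time_s: 19.73
ee_pos: [0.5235, 0.1917, 0.0938]
eef_rot: [3.14, -0.0, -1.579]
force: [2.2, -0.3, 3.7]
grip_width: 0.0237
```

play_rows(
  steps=[
    [[-0.1,0,0,0,0,0,0],[-0.2,0,0,0,0,0,0],[-0.2,0,0,0,0,0,0]],
  ],
)

```text
time_s: 19.98
ee_pos: [0.5235, 0.1938, 0.0938]
eef_rot: [3.14, -0.001, -1.579]
force: [3.2, 0.4, 4.2]
grip_width: 0.0237
```

play_rows(
  steps=[
    [[-0.1,0,0,0,0,0,0],[-0.2,0,0,0,0,0,0],[-0.2,0,0,0,0,0,0]],
  ],
)

```text
time_s: 20.23
ee_pos: [0.5234, 0.1956, 0.0937]
eef_rot: [3.139, -0.001, -1.579]
force: [2.4, -2.7, 5.0]
grip_width: 0.0239
```

play_rows(
  steps=[
    [[-0.1,0,0,0,0,0,0],[-0.2,0,0,0,0,0,0],[-0.2,0,0,0,0,0,0]],
  ],
)

```text
time_s: 20.48
ee_pos: [0.5232, 0.1975, 0.0936]
eef_rot: [3.139, -0.002, -1.579]
force: [0.4, -4.4, 5.3]
grip_width: 0.0234
```

The stops are reached, with Fy rising to -4.4 N. One more small nudge to square the pipe, then I'll look.

play_rows(
  steps=[
    [[-0.1,0,0,0,0,0,0],[-0.2,0,0,0,0,0,0],[-0.2,0,0,0,0,0,0],[-0.2,0,0,0,0,0,0]],
  ],
)

```text
time_s: 20.82
ee_pos: [0.5231, 0.1993, 0.0935]
eef_rot: [3.138, -0.002, -1.58]
force: [-0.0, -4.2, 5.2]
grip_width: 0.0239
```

Run:
```python
from h import *
o=ctrl.get_obs(); print(o["time_s"],o["ee_pos"],o["eef_rot"],o["force"],o["moment"])
c=cam("side"); im=c["frame"][180:270,190:310]
cv2.imwrite("pics/s5.png",cv2.resize(im,(720,540),interpolation=cv2.INTER_CUBIC))
```

```text
20.8167 [0.52305744 0.19932459 0.09354283] [ 3.13827256e+00 -2.22202094e-03 -1.57952767e+00] [-0.02868218 -4.24556392  5.17870924] [-1.24101762 -0.31257518 -0.01845233]
```

View pics/s5.png

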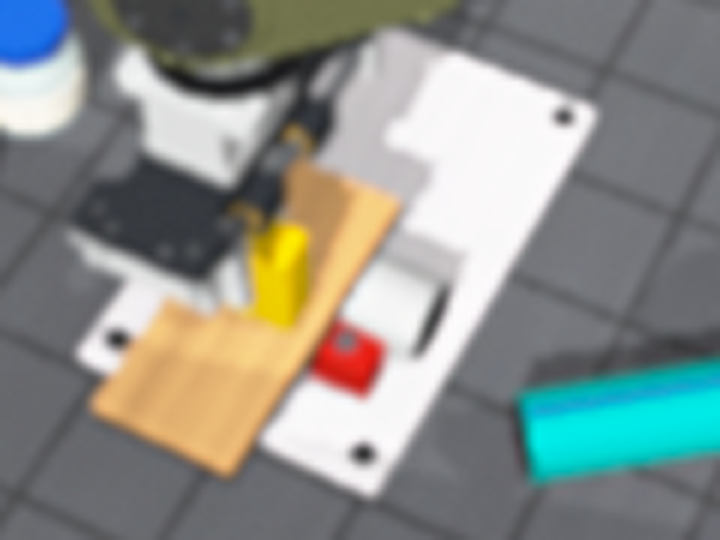

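The pipe's near end sits against the near red stop at (345,360). Lifting off.

play_rows(
  steps=[
    [[0,0,-0.05,0,0,0,0],[0,0,-0.1,0,0,0,0],[0,0,-0.2,0,0,0,0],[0,0,-0.5,0,0,0,0],[0,0,-1.5,0,0,0,0],[0,0,-4,0,0,0,0],[0,0,-7,0,0,0,0],[0,0,-9,0,0,0,0],[1,0,-10,0,0,0,0],[3,-0.3,-10,0,0,0,0],[6,-0.6,-10,0,0,0,0],[9,-1,-10,0,0,0,0],[12,-1.4,-10,0,0,0,0],[15,-1.8,-10,0,0,0,0],[18,-2.2,-10,0,0,0,0],[21,-2.5,-10,0,0,0,0],[24,-2.8,-10,0,0,0,0],[26,-3,-10,0,0,0,0],[26,-3,-10,0,0,0,0],[26,-3,-10,0,0,0,0]],
  ],
)

```text
time_s: 22.53
ee_pos: [0.5505, -0.0617, 0.1934]
eef_rot: [3.137, -0.002, -1.582]
force: [0.1, 0.9, -4.5]
grip_width: 0.0241
```

play_rows(
  steps=[
    [[1,0,0,0,0,0,0],[3,-0.3,0,0,0,0.02,0],[6,-0.6,0,0,0,0.04,0],[9,-1,0,0,0,0.06,0],[12,-1.4,0,0,0,0.08,0],[15,-1.8,0,0,0,0.08,0],[18,-2.2,0,0,0,0.08,0],[21,-2.5,0,0,0,0.08,0],[23,-2.7,0,0,0,0.08,0],[24.5,-2.8,0,0,0,0.08,0],[25.5,-2.8,0,0,0,0.08,0],[25.5,-2.8,0,0,0,0.08,0],[25.5,-2.8,0,0,0,0.08,0]],
  ],
)

```text
time_s: 23.62
ee_pos: [0.5757, -0.3164, 0.1934]
eef_rot: [3.136, -0.001, -1.661]
force: [-0.3, -0.2, -2.7]
grip_width: 0.0236
```

Run:
```python
from h import *
o=ctrl.get_obs(); print(o["time_s"],o["ee_pos"],o["eef_rot"],o["force"])
t=cam("top"); it=t["frame"][165:240,165:390]
c=cam("side"); im=c["frame"][170:270,180:310]
a=cv2.resize(it,(780,260),interpolation=cv2.INTER_CUBIC); b=cv2.resize(im,(416,320),interpolation=cv2.INTER_CUBIC)
cv2.imwrite("pics/s6.png",np.vstack([a,cv2.copyMakeBorder(b,0,0,0,364,cv2.BORDER_CONSTANT)]))
```

```text
23.6167 [ 0.57570685 -0.31638019  0.19343687] [ 3.13648825e+00 -1.49504770e-03 -1.66122931e+00] [-0.34513086 -0.21371564 -2.70919656]
```

View pics/s6.png

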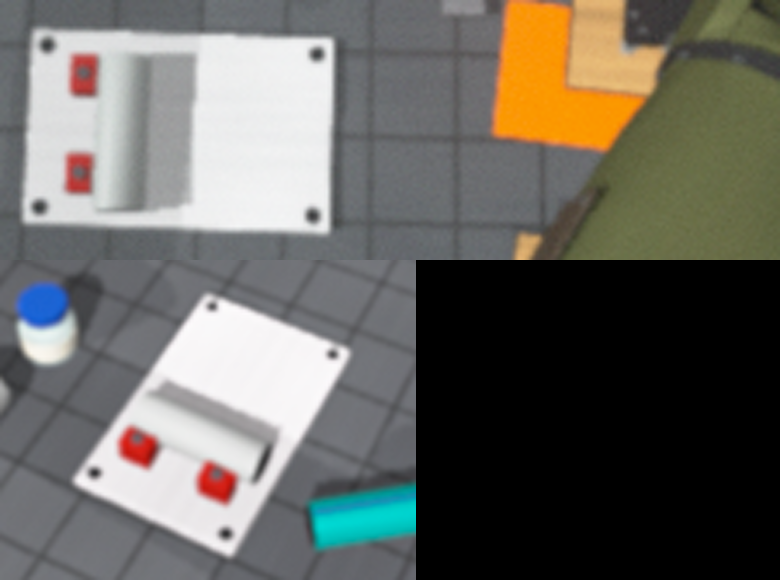

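The pipe lies home, parallel against both stops and behind the ridges. The pad is over the mat, so I'll lower it.

play_rows(
  steps=[
    [[0,0,3,0.002,0,0,0],[0,0,6,0.004,0,0,0],[0,0,9,0.005,0,0,0],[0,0,12,0.005,0,0,0],[0,0,14,0.005,0,0,0],[0,0,14.8,0.005,0,0,0],[0,0,15.1,0.005,0,0,0],[0,0,15.2,0.005,0,0,0],[0,0,15.3,0.005,0,0,0],[0,0,15.4,0.005,0,0,0],[0,0,15.4,0.005,0,0,0],[0,0,15.4,0.005,0,0,0]],
  ],
)

```text
time_s: 24.72
ee_pos: [0.5755, -0.3162, 0.0406]
eef_rot: [-3.14, -0.002, -1.66]
force: [0.4, 0.0, -4.1]
grip_width: 0.0237
```

play_rows(
  steps=[
    [[0,0,0.04,0,0,0,0],[0,0,0.06,0,0,0,0],[0,0,0.06,0,0,0,0],[0,0,0.06,0,0,0,0]],
  ],
)

```text
time_s: 25.05
ee_pos: [0.5755, -0.3162, 0.0401]
eef_rot: [-3.14, -0.002, -1.66]
force: [-0.4, 0.9, -2.4]
grip_width: 0.0238
```

play_rows(
  steps=[
    [[0,0,0.04,0,0,0,0],[0,0,0.08,0,0,0,0],[0,0,0.12,0,0,0,0],[0,0,0.12,0,0,0,0],[0,0,0.12,0,0,0,0]],
  ],
)

```text
time_s: 25.47
ee_pos: [0.5755, -0.3162, 0.0389]
eef_rot: [-3.14, -0.002, -1.66]
force: [-0.1, -0.3, -3.1]
grip_width: 0.0237
```

play_rows(
  steps=[
    [[0,0,0.02,0,0,0,0],[0,0,0.04,0,0,0,0],[0,0,0.04,0,0,0,0]],
  ],
)

```text
time_s: 25.72
ee_pos: [0.5756, -0.3162, 0.0387]
eef_rot: [-3.14, -0.002, -1.66]
force: [-1.0, -0.6, -0.6]
grip_width: 0.0236
```

Touchdown: the pad's weight is off the wrist. Release and retreat.

play_rows(
  steps=[
    [[0,0,0.01,0,0,0,1],[0,0,0.01,0,0,0,1],[0,0,0.01,0,0,0,1],[0,0,0,0,0,0,1],[0,0,0,0,0,0,1],[0,0,0,0,0,0,1],[0,0,0,0,0,0,1],[0,0,0,0,0,0,1],[0,0,0,0,0,0,1],[0,0,0,0,0,0,1]],
  ],
)

```text
time_s: 26.55
ee_pos: [0.5755, -0.3162, 0.0387]
eef_rot: [-3.14, -0.002, -1.66]
force: [0.1, 0.2, -0.6]
grip_width: 0.0866
```

play_rows(
  steps=[
    [[0,0,-1,0,0,0,1],[0,0,-3,0,0,0,1],[0,0,-6,0,0,0,1],[0,0,-9,0,0,0,1],[0,0,-12,0,0,0,1],[0,0,-15,0,0,0,1],[0,2,-16,0,0,0,1],[0,6,-16,0,0,0,1],[0,10,-16,0,0,0,1],[0,14,-16,0,0,0,1],[0,18,-16,0,0,0,1],[0,20,-16,0,0,0,1],[0,20,-16,0,0,0,1],[0,20,-16,0,0,0,1]],
  ],
)

```text
time_s: 27.72
ee_pos: [0.3759, -0.2982, 0.1996]
eef_rot: [-3.138, -0.003, -1.662]
force: [0.5, -0.0, 0.3]
grip_width: 0.094
```

Run:
```python
from h import *
o=ctrl.get_obs(); print(o["time_s"],o["ee_pos"],o["force"],o["grip_width"])
c=cam("top")
print("mat",blobs(c,(5,180,120),(16,255,255),.004,60,[300,160,390,215]));print("wood",blobs(c,(8,40,60),(32,175,255),.024,60,[305,165,385,212]))
cv2.imwrite("pics/t7.png",cv2.resize(c["frame"][90:280,90:400],(775,475),interpolation=cv2.INTER_CUBIC))
```

```text
27.7167 [ 0.37589495 -0.29823449  0.19962863] [ 0.45957724 -0.02253885  0.27945307] 0.09399932131163241
mat [(array([ 566.8, -391. ]), array([ 77.8, 128.8]), np.float32(173.4), array([374. , 186.3]), 100.5), (array([ 579.3, -283. ]), array([164.2, 127.1]), np.float32(84.0), array([323.5, 180.6]), 206.5)]
wood [(array([ 573.6, -313.8]), array([181.8,  81.5]), np.float32(85.0), array([345.8, 188.6]), 1088.5)]
```

View pics/t7.png

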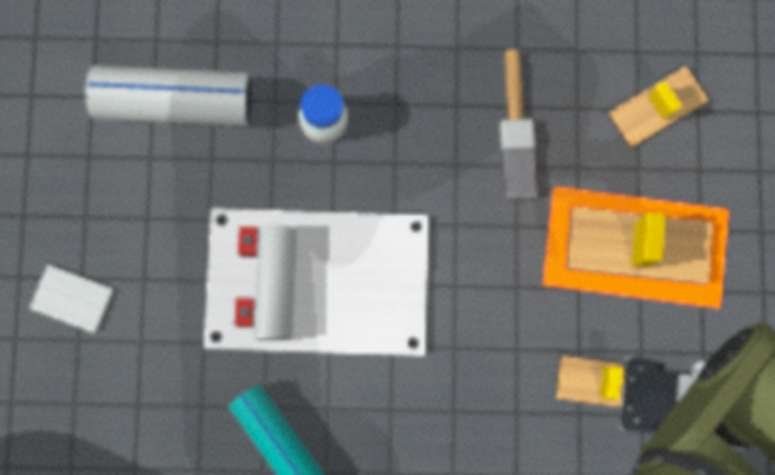

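The pad lies in the middle of the mat, at (573.6, -313.8) mm against the mat centre at (574.5, -315). The pipe (275,282) lies against both stops and nothing else has moved, so I'm handing in.

```bash
python3 -c "
from station import ctrl
print(ctrl.hand_in())"
```

```text
the job is handed in; nothing more can be done
None
```

The job is done and handed in at about 28 s of the 72 s allowed; `hand_in()` gives no verdict. I rolled the pipe under the flat pad, over both ridges, and home against both stops. I then put the pad back on its mat and let go.

- **Pressing force:** The readings, corrected for the pad's weight of about 3.3 N, were mostly 7 to 9 N. They reached about 12 N for a moment at the start of the ridges. I only read the force at the end of each move, so a brief higher peak in between would not show.
- **Sideways force:** It built up to about 5 N part-way along the roll, and I eased it off before the ridges.
- **Pipe:** The top and side pictures show it lying straight along both stops and behind the ridges. I judged this by eye and did not re-measure its position to the millimetre.
- **Pad:** It was measured about 1.5 mm from the mat's centre, flat and released. The first wrist-camera reading of the handle differed from the top camera by about 7 mm in x. I gripped about midway between the two, which was close enough.
- **Other things:** The jar, brush and coupon look unmoved in the last picture. The gripper never came near the pipe.

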